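Zero a plunge router's depth stop and back it off three clicks

TASK

Set the router's plunge depth for a 6 mm groove: turn the orange click ring clockwise until the depth rod just touches the stop screw under it, going by feel and without forcing it. Then turn the ring back three clicks (2 mm each) from that touch, let go and leave it sitting in its click, without disturbing the things around the router.

Things in the scene. Friction and masses are not known exactly. Their poses are not given: they have to be found in the camera images.
- ring_grip (a point): Orange ribbed click ring, 44 mm across, 32 mm high, level on top of the router's depth stop, its highest part (top face 216 mm above the bench). The point is on its upright axis, 202 mm above the bench, near mid-height; x to its white mark. It only turns. Grip it across the diameter from above, any way round; all else within 80 mm of its axis is lower than 177 mm above the bench.
- ring (a joint): Ring angle, rad: clockwise seen from above counts up; clicks at whole multiples of 0.393 (16 a turn), 2 mm of rod each. Starts in a different click each time. Clockwise lowers the rod. A click takes 0.06 N m to pass; let go, the ring settles in the nearest click. The rod meets its stop 0.25 to 2.4 rad after the start; torque then climbs by 0.14 N m per 0.1 rad. Over 0.4 N m is forcing it.
- router: Grey cordless plunge router on a round base in a plywood cradle (225 x 240 mm) screwed to the bench: it cannot move. The origin is on the bench right below the ring's axis; z up, x from the motor to the ring. Motor axis 66 mm to -x, motor 74 mm across, top 162 mm above the bench. Two black handles reach 153 mm either side of the motor, below 125 mm.
- spanner_mid (a point): Bystander: steel collet spanner, 180 mm long, 8 mm thick, lying on the bench; the point is its middle.
- glue_mid (a point): Bystander: white glue bottle, 60 mm across, 160 mm tall, standing; the point is half-way up.
- bits_mid (a point): Bystander: wooden block 50 x 100 mm with four router bits, 64 mm tall in all; the point is half-way up.
- rod_guide (a point): Steel depth rod, 10 mm thick, black plastic foot, upright below the ring on the same axis. The point is on the rod's axis, on the underside of the head it slides in, 156 mm above the bench, and does not move. Below its foot, one of three brass stop screws of different heights on the black turret, a different one each time; the gap is 1 to 12 mm at the start and is not measured.

How it is judged (in metres and radians):
On the way, in this order (a step that is already met when the one before it is completed fails the run):
1. the depth rod has been turned down onto the stop screw under it (over 8 N between its foot, rod_c0, and the head of that screw, stop_a_c0, stop_b_c0 or stop_c_c0) ((contact force between rod_c0 and stop_a_c0 above 8 N or contact force between rod_c0 and stop_b_c0 above 8 N or contact force between rod_c0 and stop_c_c0 above 8 N)), for 0.1 s.
2. the ring has been backed off three clicks: the rod's tip is 4.9 to 6.9 mm above that stop screw (6.5 mm more between the centres of rod_c0 and the screw head; one click more or less is outside) ((distance between rod_c0 and stop_a_c0 between 0.0114 and 0.0134 m or distance between rod_c0 and stop_b_c0 between 0.0114 and 0.0134 m or distance between rod_c0 and stop_c_c0 between 0.0114 and 0.0134 m)), for 0.3 s.
At the end, for the whole second after the job is handed in: The ring has been let go and is at rest in its click, three clicks back from the touch: the rod's tip is 4.9 to 6.9 mm above the stop screw under it ((distance between rod_c0 and stop_a_c0 between 0.0114 and 0.0134 m or distance between rod_c0 and stop_b_c0 between 0.0114 and 0.0134 m or distance between rod_c0 and stop_c_c0 between 0.0114 and 0.0134 m) and velocity of joint ring between -0.05 and 0.05 rad/s).
It fails at once if the rod is forced onto a stop screw (over 80 N between them, about 0.4 N m on the ring) (contact force between rod_c0 and stop_a_c0 above 80 N or contact force between rod_c0 and stop_b_c0 above 80 N or contact force between rod_c0 and stop_c_c0 above 80 N).
It fails at once if the spanner, the glue bottle or the bit block is moved by more than 15 mm (distance of any of spanner_mid, glue_mid, bits_mid from where it was at the start of the episode above 0.015 m).
It also fails if it takes over 72 s, if anything falls off the work surface, if the arm or the gripper's body presses on something with over 40 N, if the wrist force passes 120 N, or if a joint passes its speed limit or range.

ROBOT

A 6-joint arm with a two-finger parallel gripper is mounted at the origin on the work surface. World frame = base frame: x ahead of the robot, y to its left, z up, the work surface at z = 0. Lengths are in mm, angles in rad, forces in N, time in s.
With the tool pointing down it reaches from about 425 to 950 mm from the base axis. Payload 14.7 kg.
Tool frame: the origin (TCP) lies at the very end of the fingers, on their centre line; the grasp point (between the pads) lies 19 mm behind it (r.grasp_offset is the distance from the TCP to the grasp point, in mm); y points along the fingers, z is the direction in which the jaws open and shut, and the axes are right-handed (so a half turn about y gives the same grasp; the last joint's range is limited). The gripper opens to 85 mm and grips with 20 to 120 N. Pads are 22 mm wide; open, the fingers measure 114 mm over their backs; the gripper's body (76 mm by 85 mm) begins 54 mm behind the grasp point. The pads swing forward as they close: fully open they stand 13 mm farther back than shut.
Start: joints at [-1.153, 0.48, 1.596, -0, 1.065, -0.047], TCP at [291.373, -581.029, 231.297] pointing down, gripper open.
Joint ranges: [-2.75, 2.75], [-0.82, 2.05], [0.23, 2.67], [-1.56, 4.7], [0.09, 2.69], [-2.92, 2.92]. Speed limits (rad/s): [1.89, 1.89, 2.39, 3.01, 3.01, 3.01].

INTERFACE

Orientations are given as a unit quaternion [x, y, z, w].
In Python, from plant import r gives the robot as it stands. Calls block until the motion is done:
- r.move_to(position, orientation): joint-space move of the TCP to a pose.
- r.move_linear(position, speed=150, attitude=None, until_force=None): straight line of the TCP; attitude=None keeps the orientation; speed is the mean speed in mm/s. With until_force (N) it stops when the force on the tool has changed by that much, and returns True; else False.
- r.set_joints(angles): joint-space move.
- r.open_gripper() and r.grasp(): open the fingers fully, or close them until they stop; the grip force is fixed at half the most.
- r.wait(seconds).
- r.ik(position, orientation): joint angles nearest the present ones, or None.
- r.get_state(): the state.
- r.camera(name): name is "scene" or "side" or "wrist"; returns the picture (384x512x3 uint8, blue, green, red); there is no depth.
- r.camera_model(name): a dict with "fx", "fy", "cx", "cy" (pixels), "R" (3x3) and "t" (3): a world point X has camera coordinates R X + t. Camera axes: x right, y down, z forward; pixel columns grow to the right and rows downward; lengths in mm; the calibration is good to about 2 mm. The wrist camera is an equidistant fisheye: a pixel r from the principal point sees the ray r / f radians off the axis. A picture is of the moment at which its call begins: read the wrist's pose just before it. camera_model takes no time and is no camera call; for the wrist camera it gives the pose at the moment of the call.
A pose or a line that the arm cannot do raises r.IKError and nothing moves.
- r.finish_job(): hands the job in, once; it reports no verdict.
The state is a dict: "t": time; "q": joint angles; "joint_vel": joint speeds; "tau": joint torques, N m; "ee_pos": TCP position; "orientation": TCP orientation; "ft_force": force on the tool from outside, world axes, zero at the start; "torque": the same for the moment, N m; "width": finger opening in mm.
Only numpy, scipy, OpenCV 4.12 (cv2) and the standard library are available. Lean on these libraries where they do the work, as an engineer would, in place of code of your own. Each camera call takes 0.05 s, during which the arm holds its last target.

## Working session

There is one attempt and no reset: what is moved stays moved. The work goes in short steps, each a Python script; the robot and the scene stay as the last script left them, time stands still between calls to the robot, and variables do not carry over. Pictures are saved under pics/ and viewed, and the job is handed in when it is done.

```bash
ls; mkdir -p pics
python3 - <<'E'
from plant import r
import cv2
for n in("scene","side","wrist"):
    cv2.imwrite(f"pics/{n}0.png",r.camera(n))
    m=r.camera_model(n);print(n,m)
s=r.get_state();print(s)
E
```

```text
pics
scene {'fx': 435.00512011083225, 'fy': 435.00512011083225, 'cx': 252.90957823681316, 'cy': 191.58064632189752, 'R': array([[-0.07948488,  0.99680577,  0.00777224],
       [ 0.83706965,  0.07097733, -0.54247268],
       [-0.54129156, -0.03661247, -0.84003749]]), 't': array([ -43.47977273, -438.60094989, 1631.45941376])}
side {'fx': 359.28955500712453, 'fy': 359.28955500712453, 'cx': 254.55805563105244, 'cy': 196.63365430249175, 'R': array([[ 0.99771241, -0.06711086,  0.00812912],
       [-0.0368104 , -0.64019333, -0.76733141],
       [ 0.05670048,  0.76527683, -0.64119921]]), 't': array([-623.39634948,  189.53912574,  812.07250914])}
wrist {'fx': 297.3186396354542, 'fy': 297.3186396354542, 'cx': 252.21778589143753, 'cy': 190.63765445109297, 'R': array([[ 0.44790277, -0.8940812 , -0.00138509],
       [-0.85883279, -0.43067425,  0.27735523],
       [-0.24857462, -0.12303861, -0.96076644]]), 't': array([-650.79074097,  -35.32573006,  378.37082211])}
{'t': 0.15, 'q': array([-1.15260106e+00,  4.80693252e-01,  1.59674172e+00, -1.07094241e-05,
        1.06511577e+00, -4.65930857e-02]), 'joint_vel': array([-0.00029995, -0.00136182, -0.00113442,  0.0006429 , -0.00238576,
        0.00205445]), 'tau': array([-3.93417395e-04, -9.51149583e+01, -4.30460215e+01, -2.71486842e-04,
        8.00465816e-03,  1.33525464e-04]), 'ee_pos': array([ 291.23876795, -580.73715016,  230.81158162]), 'orientation': array([-0.16291994,  0.68842998, -0.68776539,  0.16278828]), 'ft_force': array([-0.06519336,  0.8440901 , -0.31967787]), 'torque': array([-0.05224998, -0.00155266,  0.031855  ]), 'width': 85.31098978431726}
```

View pics/scene0.png

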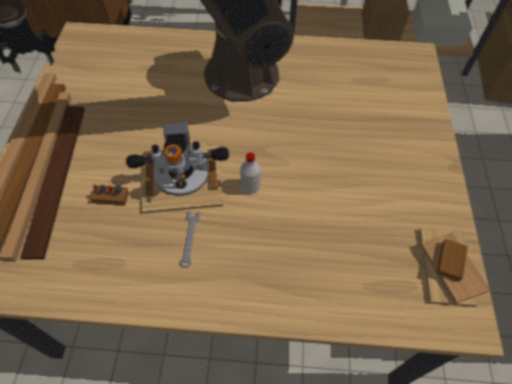

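View pics/side0.png

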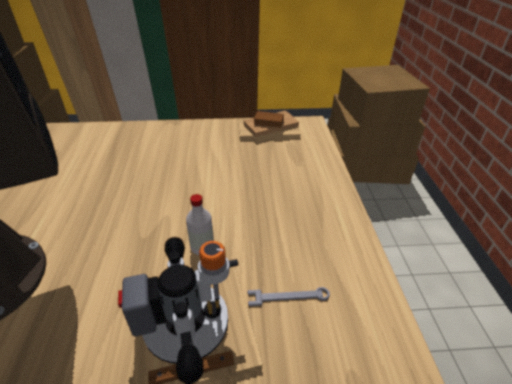

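The router is left of the arm. The ring shows at about (173,154) in scene and (212,255) in side. The bottle is at (250,175), the bits at (108,193) and the spanner at (190,240). I'll enlarge the ring next.

Run:
```python
import cv2,numpy as np
a=cv2.imread("pics/scene0.png")[120:220,80:270];b=cv2.imread("pics/side0.png")[180:384,110:340]
cv2.imwrite("pics/sc1.png",cv2.resize(a,None,fx=4,fy=4,interpolation=2)); cv2.imwrite("pics/sd1.png",cv2.resize(b[40:130,40:150],None,fx=6,fy=6,interpolation=2))
for n in("scene","side"):
    im=cv2.imread(f"pics/{n}0.png");h=cv2.cvtColor(im,cv2.COLOR_BGR2HSV)
    m=cv2.inRange(h,(4,190,120),(14,255,255))
    c,l,s,ce=cv2.connectedComponentsWithStats(m)
    for i in range(1,c):
        if s[i,4]>30: print(n,s[i],ce[i])
```

```text
scene [171 145  10  13  47] [176.57446809 151.63829787]
side [200 246  24  14 103] [209.82524272 254.91262136]
```

View pics/sc1.png

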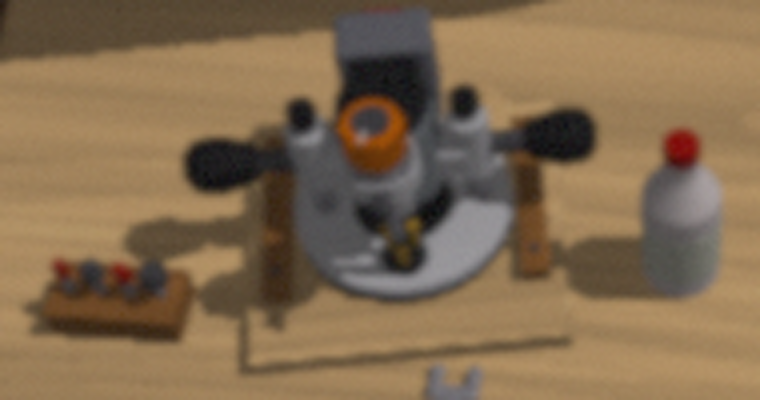

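View pics/sd1.png

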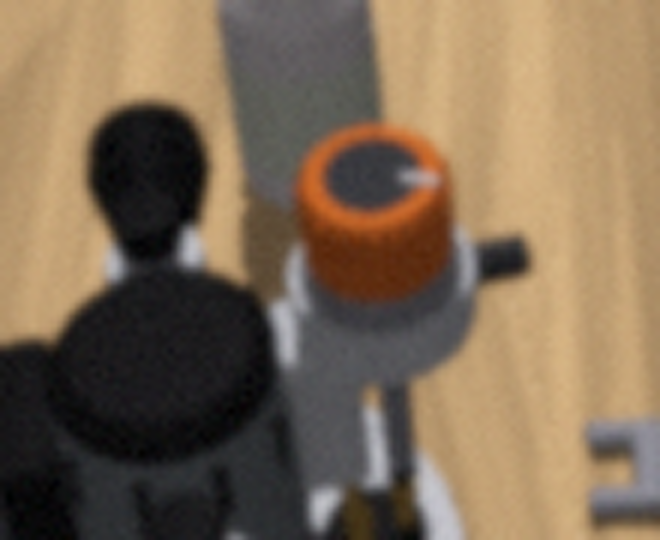

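View pics/wrist0.png

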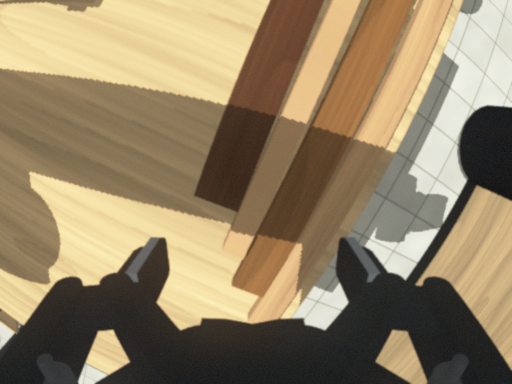

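In the scene crop the top face is centred at about (371,124), which is (172.6,150.9) in the full picture. In the side crop it is at (374,172), which is (212.2,248.6). The white mark points to +u in side.

```bash
cat > h.py <<'E'
import numpy as np
from plant import r
def ray(n,px,z):
    m=r.camera_model(n);R,t=m["R"],m["t"];C=-R.T@t
    d=R.T@np.array([(px[0]-m["cx"])/m["fx"],(px[1]-m["cy"])/m["fy"],1]);return C+d*(z-C[2])/d[2]
def fray(px,z,m):
    R,t=m["R"],m["t"];C=-R.T@t
    u=np.array([px[0]-m["cx"],px[1]-m["cy"]])/m["fx"];a=np.hypot(*u)
    v=np.r_[u/a*np.sin(a),np.cos(a)];d=R.T@v;return C+d*(z-C[2])/d[2]
E
python3 - <<'E'
from h import *
np.set_printoptions(precision=1,suppress=True)
print(ray("scene",(172.6,150.9),216),ray("side",(212.2,248.6),216))
for n,p,z in [("scene",(250,160),150),("side",(197,200),150),("scene",(108,195),10),("scene",(190,240),4),("side",(220,249.3),216),("side",(150+160/6,220+365/6),162),("scene",(135,161),110),("scene",(218,154),110)]: print(n,p,ray(n,p,z))
E
```

```text
[ 545.4 -129.3  216. ] [ 542.9 -130.6  216. ]
scene (250, 160) [508.4  74.8 150. ]
side (197, 200) [499.9  75.8 150. ]
scene (108, 195) [ 572.9 -353.9   10. ]
scene (190, 240) [700.  -82.3   4. ]
side (220, 249.3) [ 556.  -132.9  216. ]
side (176.66666666666666, 280.8333333333333) [ 478.8 -152.2  162. ]
scene (135, 161) [ 510.7 -262.5  110. ]
scene (218, 154) [464.3 -24.  110. ]
```

```bash
cat >> h.py <<'E'
from scipy.spatial.transform import Rotation as Ro
def down(phi):  # jaw-opening direction z at world yaw phi, tool y down
    z=np.array([np.cos(phi),np.sin(phi),0]);y=np.array([0,0,-1.]);x=np.cross(y,z)
    return Ro.from_matrix(np.c_[x,y,z]).as_quat()
E
python3 - <<'E'
from h import *
np.set_printoptions(precision=3,suppress=True)
s=r.get_state();print(Ro.from_quat(s["orientation"]).as_matrix())
for p in np.arange(-3.14,3.15,0.4):
    print(round(p,2),r.ik([544,-130,300],down(p)))
E
```

```text
[[-0.894 -0.     0.448]
 [-0.448  0.001 -0.894]
 [-0.    -1.    -0.001]]
-3.14 [-0.289  0.288  1.721 -0.     1.133  2.851]
-2.74 [-0.289  0.288  1.721 -0.     1.133  2.451]
-2.34 [-0.289  0.288  1.721 -0.     1.133  2.051]
-1.94 [-0.289  0.288  1.721 -0.     1.133  1.651]
-1.54 [-0.289  0.288  1.721 -0.     1.133  1.251]
-1.14 [-0.289  0.288  1.721 -0.     1.133  0.851]
-0.74 [-0.289  0.288  1.721 -0.     1.133  0.451]
-0.34 [-0.289  0.288  1.721 -0.     1.133  0.051]
0.06 [-0.289  0.288  1.721 -0.     1.133 -0.349]
0.46 [-0.289  0.288  1.721 -0.     1.133 -0.749]
0.86 [-0.289  0.288  1.721 -0.     1.133 -1.149]
1.26 [-0.289  0.288  1.721 -0.     1.133 -1.549]
1.66 [-0.289  0.288  1.721 -0.     1.133 -1.949]
2.06 [-0.289  0.288  1.721 -0.     1.133 -2.349]
2.46 [-0.289  0.288  1.721 -0.     1.133 -2.749]
2.86 None
```

Run:
```python
from h import *
import cv2
np.set_printoptions(precision=3,suppress=True)
s=r.get_state();p=s["ee_pos"];r.move_linear([p[0],p[1],300])
r.move_to([544,-130,300],down(1.7))
m=r.camera_model("wrist");a=r.camera("wrist");cv2.imwrite("pics/w1.png",a)
import pickle;pickle.dump(m,open("m1.pkl","wb"))
s=r.get_state();print(s["t"],s["ee_pos"],s["q"],s["ft_force"],s["torque"])
R,t=m["R"],m["t"];
for X in ([544,-130,216],[544,-130,184]):
    c=R@X+t;a=np.arctan2(np.hypot(c[0],c[1]),c[2]);print(np.array([m["cx"],m["cy"]])+m["fx"]*a*c[:2]/np.hypot(c[0],c[1]))
```

```text
2.6833 [ 543.908 -130.659  299.834] [-0.29   0.288  1.721 -0.     1.132 -1.988] [ 0.449 -0.117 -0.149] [-0.026 -0.051  0.038]
[254.472 196.387]
[254.205 185.879]
```

View pics/w1.png

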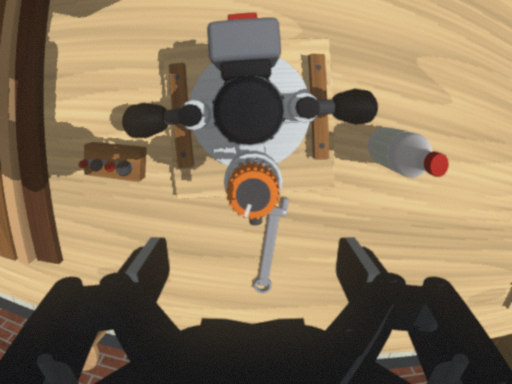

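In the wrist view the ring's top face is centred near (253.5,197), against a predicted (254.5,196.4). That agrees within about 1 mm. Nothing else stands near the finger path.

Run:
```python
from h import *
import cv2,pickle
np.set_printoptions(precision=3,suppress=True)
m=pickle.load(open("m1.pkl","rb"));p=fray((253.5,197),216,m);print(p)
r.move_linear([p[0],p[1],186],speed=90,attitude=down(1.7),until_force=15)
s=r.get_state();print(s["t"],s["ee_pos"],s["q"],s["ft_force"],s["torque"])
cv2.imwrite("pics/w2.png",r.camera("wrist"))
r.grasp()
for i in range(4):
    s=r.get_state();print(s["t"],s["width"],s["ee_pos"],s["ft_force"],s["torque"],s["q"][5]);r.wait(.05)
cv2.imwrite("pics/w3.png",r.camera("wrist"))
```

```text
[ 544.603 -130.7    216.   ]
4.1 [ 544.92  -130.809  186.521] [-0.29   0.407  1.852 -0.     0.882 -1.99 ] [-0.093 -0.218  0.267] [ 0.014  0.022 -0.017]
4.625 42.44068289105738 [ 544.601 -130.192  186.579] [-3.292  6.626 10.641] [0.99  0.401 0.004] -1.9896517339667164
4.675 42.31813205907081 [ 544.572 -130.183  186.551] [-2.431  6.205 11.012] [0.989 0.46  0.004] -1.9896355486222566
4.725 42.55836348612186 [ 544.619 -130.182  186.604] [-3.225  5.431 10.6  ] [ 1.021  0.553 -0.038] -1.9896448877323325
4.775 42.42666287316228 [ 544.582 -130.193  186.579] [-3.011  5.298 11.219] [ 1.021  0.473 -0.046] -1.9896532441901207
```

View pics/w3.png

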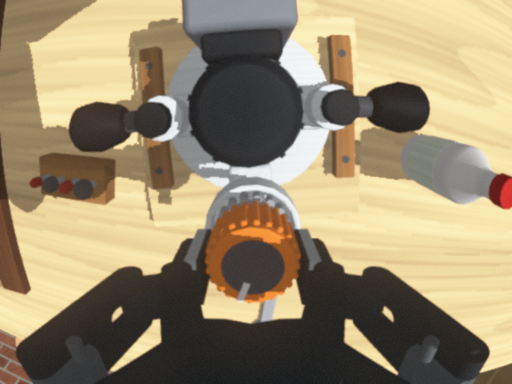

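Grip is good: 42.4 mm on the ribs, centred. Now I'll turn in small steps and watch the torque about z.

```bash
cat >> h.py <<'E'
def tz(n=5):
    v=[];w=[]
    for i in range(n):
        r.wait(.02);s=r.get_state();v.append(s["torque"][2]);w.append(s["q"][5])
    return np.mean(v),np.mean(w),s
E
python3 - <<'E'
from h import *
q=r.get_state()["q"].copy();b,_,s=tz(8);print("base",b,q[5]);q0=q[5]
import json;json.dump(list(q),open("q0.json","w"))
for i in range(8):
    q[5]=q0+0.049*(i+1);r.set_joints(q);v,w,s=tz()
    print(i,round(s["t"],2),round(w-q0,3),round(v-b,3),np.round(s["ft_force"],1),round(s["width"],2))
    if abs(v-b)>.2:break
E
```

```text
base -0.014792863992349739 -1.9896308402215979
0 5.34 0.048 0.032 [-1.2 -0.4  3.1] 42.22
1 5.67 0.096 0.029 [-2.3 -1.3  4.2] 42.57
2 6.01 0.145 0.026 [-3.7 -4.2  5.4] 42.49
3 6.34 0.195 0.009 [-2.5 -5.2  5.2] 42.53
4 6.67 0.244 0.008 [-2.2 -6.9  4.3] 42.42
5 7.01 0.293 -0.012 [-3.4 -8.4  5. ] 42.51
6 7.34 0.342 -0.023 [-3.  -8.4  4.4] 42.34
7 7.67 0.391 -0.008 [-3.5 -9.6  4.5] 42.56
```

Run:
```python
from h import *
import json
Q=json.load(open("q0.json"));q=np.array(Q);q0=q[5];b=-.015
for i in range(8,56):
    q[5]=q0+0.049*(i+1);r.set_joints(q);v,w,s=tz()
    print(i,round(s["t"],2),round(w-q0,3),round(((w-q0)/.3927),2),round(v-b,3),np.round(s["ft_force"],1))
    if v-b>.13:break
print(s["torque"])
```

```text
8 8.01 0.44 1.12 0.06 [ -3.5 -10.    5.1]
9 8.34 0.489 1.24 0.06 [ -3.9 -10.3   4.4]
10 8.68 0.538 1.37 0.039 [ -4.3 -11.5   4.7]
11 9.01 0.587 1.49 0.033 [ -5.4 -12.8   5.7]
12 9.34 0.636 1.62 0.033 [ -5.5 -13.5   4.6]
13 9.68 0.685 1.74 0.006 [ -6.1 -14.9   3.5]
14 10.01 0.734 1.87 -0.004 [ -6.4 -15.1   4.4]
15 10.34 0.783 1.99 0.024 [ -7.1 -15.9   5.6]
16 10.68 0.832 2.12 0.058 [ -6.9 -16.6   5.9]
17 11.01 0.881 2.24 0.068 [ -7.5 -18.    6.4]
18 11.34 0.93 2.37 0.054 [ -8.4 -19.    6.4]
19 11.68 0.979 2.49 0.009 [ -8.6 -18.5   6. ]
20 12.01 1.028 2.62 0.044 [ -9.3 -19.8   7.4]
21 12.34 1.077 2.74 0.023 [-10.5 -20.2   8.4]
22 12.68 1.126 2.87 -0.005 [-10.3 -20.8   7.8]
23 13.01 1.175 2.99 0.03 [-12.5 -21.9   8.6]
24 13.34 1.224 3.12 0.163 [-12.4 -22.    8.2]
[-3.57928681  2.04362968  0.1453726 ]
```

Run:
```python
from h import *
import json,cv2
Q=json.load(open("q0.json"));q=np.array(Q);q0=q[5];b=-.015
for a in (1.249,1.274,1.299):
    q[5]=q0+a;r.set_joints(q);v,w,s=tz()
    print(a,round(s["t"],2),round(w-q0,3),round(((w-q0)/.3927),2),round(v-b,3),np.round(s["ft_force"],1),s["ee_pos"])
    if v-b>.2:break
r.wait(.15)
cv2.imwrite("pics/w4.png",r.camera("wrist"))
```

```text
1.249 13.68 1.248 3.18 0.185 [-12.2 -22.8   8.6] [ 543.42223231 -132.16102783  186.64852373]
1.274 14.01 1.273 3.24 0.216 [-13.2 -22.1   9.3] [ 543.3423104  -132.19976916  186.63545188]
```

View pics/w4.png

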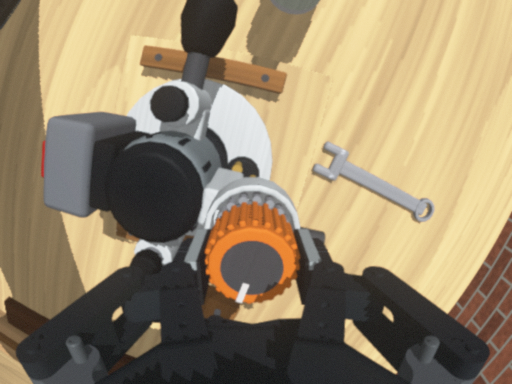

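The mark sits at (243,293), and was at (244,291) after grasping, so the ring hasn't slipped. Torque is well above the click level. Extrapolating back, the touch was at about 1.16 rad, or 2.96 clicks from the start click. Three clicks back is therefore the start click, with a gap of about 5.9 mm. Next I turn back three clicks, check and release.

Run:
```python
from h import *
import json,cv2
Q=json.load(open("q0.json"));q=np.array(Q);q0=q[5];b=-.015
for a in np.r_[np.arange(1.176,-.01,-.098),0]:
    q[5]=q0+a;r.set_joints(q);v,w,s=tz(3)
    print(round(a,3),round(s["t"],2),round(w-q0,3),round(v-b,3),np.round(s["ft_force"],1))
cv2.imwrite("pics/w5.png",r.camera("wrist"))
r.wait(.3)
r.open_gripper();r.wait(.3);s=r.get_state();print(s["t"],s["width"],s["ft_force"])
cv2.imwrite("pics/w6.png",r.camera("wrist"))
p=s["ee_pos"];r.move_linear([p[0],p[1],300],speed=90)
m=r.camera_model("wrist");cv2.imwrite("pics/w7.png",r.camera("wrist"));cv2.imwrite("pics/side7.png",r.camera("side"));print(r.get_state()["t"],r.get_state()["ee_pos"])
A=[cv2.imread(f"pics/{n}.png")[y:y+h,x:x+h] for n,x,y,h in(("w1",205,145,100),("w7",205,145,100),("w3",180,180,150),("w5",180,180,150))]
cv2.imwrite("pics/cmp.png",np.vstack([np.hstack([cv2.resize(a,(300,300),interpolation=2) for a in A[k:k+2]]) for k in(0,2)]))
```

```text
1.176 14.51 1.174 0.03 [-12.1 -22.2   8.8]
1.078 14.81 1.076 0.056 [ -9.9 -20.2   6.8]
0.98 15.11 0.978 0.089 [ -9.5 -18.6   6.3]
0.882 15.41 0.88 0.092 [ -7.  -17.4   5.2]
0.784 15.71 0.782 0.086 [ -6.  -15.9   4.7]
0.686 16.01 0.684 0.028 [ -5.5 -14.6   5.1]
0.588 16.31 0.586 0.067 [ -5.9 -13.5   4.9]
0.49 16.61 0.488 0.091 [ -5.4 -11.2   4.8]
0.392 16.91 0.39 0.062 [-3.7 -8.9  4.7]
0.294 17.21 0.292 0.051 [-2.6 -6.9  4.3]
0.196 17.51 0.196 0.021 [-2.1 -6.   3.8]
0.098 17.81 0.098 0.07 [-1.9 -3.8  5. ]
-0.0 18.11 -0.0 0.022 [-2.6 -1.4  5.3]
0.0 18.41 0.0 0.044 [-2.7 -2.1  6.3]
19.5583 85.5849257559339 [ 0.02999922 -0.28700394 -0.42582819]
21.1167 [ 544.3947079  -130.11003678  299.46789197]
```

View pics/cmp.png

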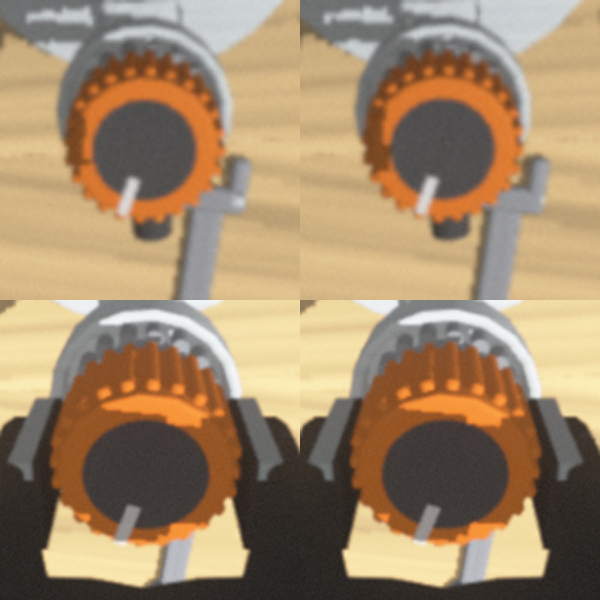

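View pics/w7.png

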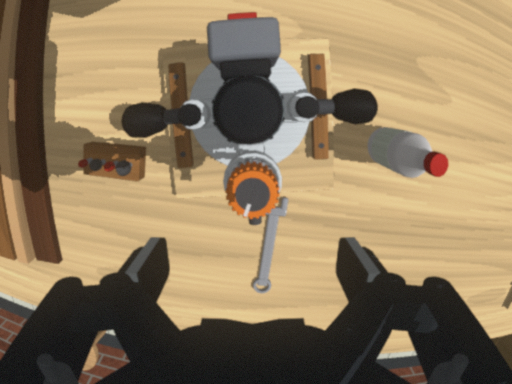

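The mark is back in the start click, the same in both pictures. The bottle, bit block and spanner are unmoved. Handing in.

Run:
```python
from plant import r
print(r.finish_job(),r.get_state()["t"])
```

```text
the job is handed in; nothing more can be done
the job is handed in; nothing more can be done
```

I set the depth and handed the job in at about 21 s. The ring is released and sits three clicks back from the touch, for an estimated gap of about 5.9 mm (allowed 4.9–6.9 mm).

- **Touch:** I turned the ring clockwise in 0.05 rad steps. Click torque stayed around 0.06 N m, then rose to 0.16 and 0.22 N m. That is roughly 30 N on the screw, well short of forcing it. Extrapolating back, the rod met the screw about 1.16 rad from the start, or 2.96 clicks.
- **Back-off:** I turned the ring back to 0.000 rad from the start by wrist angle, let go and raised the gripper. The white mark sits at the same angle as before the grip, so the ring did not slip.
- **Surroundings:** In the before and after wrist pictures, the spanner, glue bottle and bit block have not moved.

Two readings were not clean. A side force of about 26 N built up during the turn because the grip was slightly off-centre. The torque zero also seemed to drift by 0.02–0.08 N m on the way back. Neither changes which click was right. The gap itself is inferred from torque and ring angle; I did not measure it directly.

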